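# Change the bottles in the indexing carousel

## Robot

A 7-joint arm with a two-finger parallel gripper is mounted at the origin on the work surface. World frame = base frame: x ahead of the robot, y to its left, z up, the work surface at z = 0. Lengths are in m, angles in rad, forces in N, time in s.
With the tool pointing down it reaches from about 0.425 to 0.975 m from the base axis. Payload 16.7 kg.
Tool frame: the origin (TCP) lies midway between the tips of the shut fingers; the grasp point (between the pads) lies 19 mm behind it (robot.grasp_offset is the distance from the TCP to the grasp point, in m); z points along the fingers, y is the line along which they close (so a half turn about z gives the same grasp; the last joint's range is limited). The gripper opens to 85 mm and grips with 20 to 120 N. Pads are 22 mm wide; open, the fingers measure 114 mm over their backs; the gripper's body (76 mm by 85 mm) begins 54 mm behind the grasp point. The pads swing forward as they close: fully open they stand 13 mm farther back than shut.
Start: joints at [-1.337, 0.426, 0.074, 1.606, -0.034, 1.111, -0.067], TCP at [0.253, 0.626, 0.231] pointing down, gripper open.
Joint ranges: [-2.85, 2.85], [-0.5, 2.14], [-1.23, 1.37], [0.21, 2.46], [-1.02, 4.16], [0.16, 2.05], [-2.73, 2.73]. Speed limits (rad/s): [1.89, 1.89, 2.39, 2.39, 3.01, 3.01, 3.01].

## Interface

Orientations are given as [roll, pitch, yaw] about the fixed x, y, z axes, in that order (R = Rz(yaw) Ry(pitch) Rx(roll)).
In Python, from rig import robot, eyes, order gives the robot as it stands.
- The arm moves only by the tool arm_command, never from a script. Its argument "increments" is a list of rows, each a list of 3 entries, a list of its own where there are three numbers: the turn, a rotation vector about the tool's x, y, z in rad, then the shift along the tool's x, y, z in m, then the finger opening in m, from 0 to 0.0854. In form: [[[ax, ay, az], [x, y, z], gripper], ...]. A call has 1 to 20 rows; each row shifts and turns the commanded pose from where the row before left it, along the tool's axes as they then stand; what a row does not reach is not made up. A row lasts 1/10 s, in which the tool goes at most 50 mm and 8.59 degrees, less where a joint would pass 70% of its speed; a pose out of reach is approached as far as the arm can. A call with a gripper value outside its range is refused whole. The fingers move at their own pace and stop on an object; "newtons" is the grip in N (left out, the last holds). Time passes only in rows, so rows that do not move let the fingers close. It gives the time, the measured TCP pose, the force, the opening and the grip force at its end, in the units of the state.
- robot.state(): the state, without advancing time (a new reading comes with each control period).
- eyes.read_camera(name): name is "scene" or "top" or "wrist"; returns (picture, depth): 420x560x3 uint8, red, green, blue; 420x560 float32, m along the optical axis (not along the pixel's ray), 0 where there is no reading.
- eyes.calibration(name): a dict with "vertical_fov" (degrees; the focal length in pixels is half the picture's height over the tangent of half this angle, whatever the lens; pixels are square), "cx", "cy" (the principal point, pixels), "origin" and "rotation" of the camera in the world. Camera axes: x right, y up, looking along -z (the intrinsics and any distortion apply to the point x, -y, -z); pixel columns grow to the right and rows downward; lengths in m; the calibration is good to about 2 mm. A picture is of the moment at which its call begins: read the wrist's pose just before it. calibration takes no time and is no camera call; for the wrist camera it gives the pose at the moment of the call.
- order.finish_job(): hands the job in; it is judged then, once.
The state is a dict: "time_s": time; "q": joint angles; "joint_velocities": joint speeds; "joint_efforts": joint torques, N m; "position": TCP position; "ee_rot": TCP orientation; "force": force on the tool from outside, world axes, zero at the start; "wrist_torque": the same for the moment, N m; "grip_width": finger opening in m; "grasp_force": force on a finger pad.
Only numpy, scipy, OpenCV 4.12 (cv2) and the standard library are available. Lean on these libraries where they do the work, as an engineer would, in place of code of your own. Each camera call takes 0.05 s, during which the arm holds its last target. There are 200 camera calls.

## Task

Load the new tall bottles into the carousel one after another, beginning with the bay that is at the hood's opening now: stand one bottle upright in the bay at the opening, turn the knob clockwise one click to the next bay, and go on so, without skipping a bay, until all the bottles are in and a last click has carried the last of them away from the opening. Where an old squat jar stands in a bay that comes to the opening, first lift it out and stand it upright in the steel tray. Leave the platter resting in its detent, and do not disturb the carton, tube rack and white bottle standing round about.

Things in the scene. Friction and masses are not known exactly. Their poses are not given: they have to be found in the camera images.
- platter (a joint): angle of the six-bay platter, rad: 0 at the start, grows clockwise seen from above. A detent holds it at every multiple of 1.047 (60 degrees): turned out of one it pulls back, most strongly (0.3 N m) a quarter step out and not at all half-way; beyond half-way it pulls on into the next, resting within 0.02 rad of it. Stops at -0.06 and 5.30, so at first it turns clockwise only
- knob (a point): centre of the black six-sided knob that turns the platter, on the platter's upright axis: 46 mm across flats, 44 mm high, its centre 210 mm above the bench (top at 232 mm, underside at 188 mm, 4 mm above the hood plate), turns with the platter; two of its flats face along this frame's x axis (and others every 60 degrees). Nothing is above it
- carousel: the fixed carousel base, 324 x 324 mm white box 46 mm high, origin under its centre on the bench, its front (-x of its frame) roughly faces the robot. On four corner posts it carries a clear hood plate, 178 to 184 mm above the bench, covering the platter except for a slot 154 mm wide (y from -77 to +77 mm) that runs from the front edge to 45 mm beyond the axis, so only the front bay and the knob can be reached. Its z axis is the platter's axis
- opening (a point): point on the pocket floor where a bay stands when it is at the opening: 110 mm in front of the platter axis, 60 mm above the bench
- bay0 (a point): centre of the floor of bay 0 of the platter (60 mm above the bench, turns with the platter, 110 mm from the axis): a square pocket 70 x 70 mm inside with fences 18 mm high. At the opening at the start
- bay1 (a point): centre of the floor of bay 1 of the platter (60 mm above the bench, turns with the platter, 110 mm from the axis): a square pocket 70 x 70 mm inside with fences 18 mm high. Comes to the opening when the platter angle is 1.047
- bay2 (a point): centre of the floor of bay 2 of the platter (60 mm above the bench, turns with the platter, 110 mm from the axis): a square pocket 70 x 70 mm inside with fences 18 mm high. Comes to the opening when the platter angle is 2.094
- bay3 (a point): centre of the floor of bay 3 of the platter (60 mm above the bench, turns with the platter, 110 mm from the axis): a square pocket 70 x 70 mm inside with fences 18 mm high. Comes to the opening when the platter angle is 3.142
- bay4 (a point): centre of the floor of bay 4 of the platter (60 mm above the bench, turns with the platter, 110 mm from the axis): a square pocket 70 x 70 mm inside with fences 18 mm high. Comes to the opening when the platter angle is 4.189
- bay5 (a point): centre of the floor of bay 5 of the platter (60 mm above the bench, turns with the platter, 110 mm from the axis): a square pocket 70 x 70 mm inside with fences 18 mm high. Comes to the opening when the platter angle is 5.236
- bottle1_mid (a point): centre (half-way up) of a new tall amber bottle with a black cap, upright on the rubber mat: 54 mm diameter body, 94 mm high overall, bottom-heavy (straight glass body up to 66 mm from its foot, then a short shoulder and a cap 32 mm in diameter and 20 mm high), about 160 g. Three or four of these bottles are present. z axis up along the bottle
- bottle2_mid (a point): centre (half-way up) of a new tall amber bottle with a black cap, upright on the rubber mat: 54 mm diameter body, 94 mm high overall, bottom-heavy (straight glass body up to 66 mm from its foot, then a short shoulder and a cap 32 mm in diameter and 20 mm high), about 160 g. Three or four of these bottles are present. z axis up along the bottle
- bottle3_mid (a point): centre (half-way up) of a new tall amber bottle with a black cap, upright on the rubber mat: 54 mm diameter body, 94 mm high overall, bottom-heavy (straight glass body up to 66 mm from its foot, then a short shoulder and a cap 32 mm in diameter and 20 mm high), about 160 g. Three or four of these bottles are present. z axis up along the bottle
- bottle4_mid (a point): centre (half-way up) of a new tall amber bottle with a black cap, upright on the rubber mat: 54 mm diameter body, 94 mm high overall, bottom-heavy (straight glass body up to 66 mm from its foot, then a short shoulder and a cap 32 mm in diameter and 20 mm high), about 160 g. Three or four of these bottles are present. z axis up along the bottle
- jar1_mid (a point): centre (half-way up) of an old squat jar with a white lid standing in one of the bays: 56 mm diameter, 56 mm high, about 120 g. One or two of the three jars are present, each in bay 0, 1 or 2. z axis up along the jar
- jar2_mid (a point): centre (half-way up) of an old squat jar with a white lid standing in one of the bays: 56 mm diameter, 56 mm high, about 120 g. One or two of the three jars are present, each in bay 0, 1 or 2. z axis up along the jar
- jar3_mid (a point): centre (half-way up) of an old squat jar with a white lid standing in one of the bays: 56 mm diameter, 56 mm high, about 120 g. One or two of the three jars are present, each in bay 0, 1 or 2. z axis up along the jar
- mat: black rubber mat, 240 x 200 x 2 mm, fixed, with the new bottles on it; origin under its centre, sides along its x and y
- tray: empty shallow steel tray for the old jars, 220 x 180 mm outside, rim 16 mm high, walls 4 mm thick, floor 4 mm thick, fixed, on the other side of the carousel from the mat; origin under its centre, sides along its x and y
- carton: bystander: low cardboard carton 120 x 220 x 70 mm, origin at its underside
- rack: bystander: white test-tube rack 70 x 200 x 73 mm with tubes standing to 122 mm, origin at its underside
- wash: bystander: white round bottle with a red cap, 68 mm diameter, 150 mm high, origin at its underside
Not all that is in view belongs to the job. What is shaped like the part that bears bottle1_mid but blue is not meant. What is shaped like the part that bears bottle3_mid but yellow is not meant.

How it is judged:
On the way, in this order (a step that is already met when the one before it is completed fails the run):
1. a new bottle stands in bay 0 while that bay is at the opening, the platter resting in its detent (((horizontal distance between bottle1_mid and bay0 below 0.02 m and height (world z) of bottle1_mid below 0.118 m and angle between bottle1_mid's own z axis and vertical below 0.12 rad) or (horizontal distance between bottle2_mid and bay0 below 0.02 m and height (world z) of bottle2_mid below 0.118 m and angle between bottle2_mid's own z axis and vertical below 0.12 rad) or (horizontal distance between bottle3_mid and bay0 below 0.02 m and height (world z) of bottle3_mid below 0.118 m and angle between bottle3_mid's own z axis and vertical below 0.12 rad) or (horizontal distance between bottle4_mid and bay0 below 0.02 m and height (world z) of bottle4_mid below 0.118 m and angle between bottle4_mid's own z axis and vertical below 0.12 rad)) and value of joint platter between -0.06 and 0.06 rad), for 0.2 s.
2. a new bottle stands in bay 1 while that bay is at the opening, the platter resting in its detent (((horizontal distance between bottle1_mid and bay1 below 0.02 m and height (world z) of bottle1_mid below 0.118 m and angle between bottle1_mid's own z axis and vertical below 0.12 rad) or (horizontal distance between bottle2_mid and bay1 below 0.02 m and height (world z) of bottle2_mid below 0.118 m and angle between bottle2_mid's own z axis and vertical below 0.12 rad) or (horizontal distance between bottle3_mid and bay1 below 0.02 m and height (world z) of bottle3_mid below 0.118 m and angle between bottle3_mid's own z axis and vertical below 0.12 rad) or (horizontal distance between bottle4_mid and bay1 below 0.02 m and height (world z) of bottle4_mid below 0.118 m and angle between bottle4_mid's own z axis and vertical below 0.12 rad)) and value of joint platter between 0.987 and 1.107 rad), for 0.2 s.
3. a new bottle stands in bay 2 while that bay is at the opening, the platter resting in its detent (((horizontal distance between bottle1_mid and bay2 below 0.02 m and height (world z) of bottle1_mid below 0.118 m and angle between bottle1_mid's own z axis and vertical below 0.12 rad) or (horizontal distance between bottle2_mid and bay2 below 0.02 m and height (world z) of bottle2_mid below 0.118 m and angle between bottle2_mid's own z axis and vertical below 0.12 rad) or (horizontal distance between bottle3_mid and bay2 below 0.02 m and height (world z) of bottle3_mid below 0.118 m and angle between bottle3_mid's own z axis and vertical below 0.12 rad) or (horizontal distance between bottle4_mid and bay2 below 0.02 m and height (world z) of bottle4_mid below 0.118 m and angle between bottle4_mid's own z axis and vertical below 0.12 rad)) and value of joint platter between 2.034 and 2.154 rad), for 0.2 s.
4. the platter has been indexed once more, with the third bottle in it (((horizontal distance between bottle1_mid and bay2 below 0.02 m and height (world z) of bottle1_mid below 0.118 m and angle between bottle1_mid's own z axis and vertical below 0.12 rad) or (horizontal distance between bottle2_mid and bay2 below 0.02 m and height (world z) of bottle2_mid below 0.118 m and angle between bottle2_mid's own z axis and vertical below 0.12 rad) or (horizontal distance between bottle3_mid and bay2 below 0.02 m and height (world z) of bottle3_mid below 0.118 m and angle between bottle3_mid's own z axis and vertical below 0.12 rad) or (horizontal distance between bottle4_mid and bay2 below 0.02 m and height (world z) of bottle4_mid below 0.118 m and angle between bottle4_mid's own z axis and vertical below 0.12 rad)) and value of joint platter between 3.082 and 3.202 rad), for 0.2 s.
At the end, for the whole second after the job is handed in: each new bottle upright (0.12 rad) on the floor of its own bay, within 20 mm of its centre, in bays 0, 1, 2 (and 3 if there is a fourth); platter within 0.06 rad of the detent one step after the last filled bay; each old jar upright inside the steel tray (((horizontal distance between bottle1_mid and bay0 below 0.02 m and height (world z) of bottle1_mid below 0.118 m and angle between bottle1_mid's own z axis and vertical below 0.12 rad) or (horizontal distance between bottle1_mid and bay1 below 0.02 m and height (world z) of bottle1_mid below 0.118 m and angle between bottle1_mid's own z axis and vertical below 0.12 rad) or (horizontal distance between bottle1_mid and bay2 below 0.02 m and height (world z) of bottle1_mid below 0.118 m and angle between bottle1_mid's own z axis and vertical below 0.12 rad) or (horizontal distance between bottle1_mid and bay3 below 0.02 m and height (world z) of bottle1_mid below 0.118 m and angle between bottle1_mid's own z axis and vertical below 0.12 rad)) and ((horizontal distance between bottle2_mid and bay0 below 0.02 m and height (world z) of bottle2_mid below 0.118 m and angle between bottle2_mid's own z axis and vertical below 0.12 rad) or (horizontal distance between bottle2_mid and bay1 below 0.02 m and height (world z) of bottle2_mid below 0.118 m and angle between bottle2_mid's own z axis and vertical below 0.12 rad) or (horizontal distance between bottle2_mid and bay2 below 0.02 m and height (world z) of bottle2_mid below 0.118 m and angle between bottle2_mid's own z axis and vertical below 0.12 rad) or (horizontal distance between bottle2_mid and bay3 below 0.02 m and height (world z) of bottle2_mid below 0.118 m and angle between bottle2_mid's own z axis and vertical below 0.12 rad)) and ((horizontal distance between bottle3_mid and bay0 below 0.02 m and height (world z) of bottle3_mid below 0.118 m and angle between bottle3_mid's own z axis and vertical below 0.12 rad) or (horizontal distance between bottle3_mid and bay1 below 0.02 m and height (world z) of bottle3_mid below 0.118 m and angle between bottle3_mid's own z axis and vertical below 0.12 rad) or (horizontal distance between bottle3_mid and bay2 below 0.02 m and height (world z) of bottle3_mid below 0.118 m and angle between bottle3_mid's own z axis and vertical below 0.12 rad) or (horizontal distance between bottle3_mid and bay3 below 0.02 m and height (world z) of bottle3_mid below 0.118 m and angle between bottle3_mid's own z axis and vertical below 0.12 rad)) and ((horizontal distance between bottle4_mid and bay0 below 0.02 m and height (world z) of bottle4_mid below 0.118 m and angle between bottle4_mid's own z axis and vertical below 0.12 rad) or (horizontal distance between bottle4_mid and bay1 below 0.02 m and height (world z) of bottle4_mid below 0.118 m and angle between bottle4_mid's own z axis and vertical below 0.12 rad) or (horizontal distance between bottle4_mid and bay2 below 0.02 m and height (world z) of bottle4_mid below 0.118 m and angle between bottle4_mid's own z axis and vertical below 0.12 rad) or (horizontal distance between bottle4_mid and bay3 below 0.02 m and height (world z) of bottle4_mid below 0.118 m and angle between bottle4_mid's own z axis and vertical below 0.12 rad)) and ((horizontal distance between bottle1_mid and bay0 below 0.02 m and height (world z) of bottle1_mid below 0.118 m and angle between bottle1_mid's own z axis and vertical below 0.12 rad) or (horizontal distance between bottle2_mid and bay0 below 0.02 m and height (world z) of bottle2_mid below 0.118 m and angle between bottle2_mid's own z axis and vertical below 0.12 rad) or (horizontal distance between bottle3_mid and bay0 below 0.02 m and height (world z) of bottle3_mid below 0.118 m and angle between bottle3_mid's own z axis and vertical below 0.12 rad) or (horizontal distance between bottle4_mid and bay0 below 0.02 m and height (world z) of bottle4_mid below 0.118 m and angle between bottle4_mid's own z axis and vertical below 0.12 rad)) and ((horizontal distance between bottle1_mid and bay1 below 0.02 m and height (world z) of bottle1_mid below 0.118 m and angle between bottle1_mid's own z axis and vertical below 0.12 rad) or (horizontal distance between bottle2_mid and bay1 below 0.02 m and height (world z) of bottle2_mid below 0.118 m and angle between bottle2_mid's own z axis and vertical below 0.12 rad) or (horizontal distance between bottle3_mid and bay1 below 0.02 m and height (world z) of bottle3_mid below 0.118 m and angle between bottle3_mid's own z axis and vertical below 0.12 rad) or (horizontal distance between bottle4_mid and bay1 below 0.02 m and height (world z) of bottle4_mid below 0.118 m and angle between bottle4_mid's own z axis and vertical below 0.12 rad)) and ((horizontal distance between bottle1_mid and bay2 below 0.02 m and height (world z) of bottle1_mid below 0.118 m and angle between bottle1_mid's own z axis and vertical below 0.12 rad) or (horizontal distance between bottle2_mid and bay2 below 0.02 m and height (world z) of bottle2_mid below 0.118 m and angle between bottle2_mid's own z axis and vertical below 0.12 rad) or (horizontal distance between bottle3_mid and bay2 below 0.02 m and height (world z) of bottle3_mid below 0.118 m and angle between bottle3_mid's own z axis and vertical below 0.12 rad) or (horizontal distance between bottle4_mid and bay2 below 0.02 m and height (world z) of bottle4_mid below 0.118 m and angle between bottle4_mid's own z axis and vertical below 0.12 rad)) and ((value of joint platter between 3.082 and 3.202 rad and horizontal distance between each of bottle1_mid, bottle2_mid, bottle3_mid, bottle4_mid and bay3 above 0.05 m) or (value of joint platter between 4.129 and 4.249 rad and horizontal distance between any of bottle1_mid, bottle2_mid, bottle3_mid, bottle4_mid and bay3 below 0.02 m)) and x of jar1_mid in the frame of tray between -0.106 and 0.106 m and y of jar1_mid in the frame of tray between -0.086 and 0.086 m and height (world z) of each of jar1_mid, jar2_mid, jar3_mid below 0.045 m and angle between each of jar1_mid, jar2_mid, jar3_mid's own z axis and vertical below 0.12 rad and x of jar2_mid in the frame of tray between -0.106 and 0.106 m and y of jar2_mid in the frame of tray between -0.086 and 0.086 m and x of jar3_mid in the frame of tray between -0.106 and 0.106 m and y of jar3_mid in the frame of tray between -0.086 and 0.086 m); the robot touches nothing.
It fails at once if the carton is pushed more than 40 mm from its place (distance of carton from where it was at the start of the episode above 0.04 m).
It fails at once if the tube rack is pushed more than 40 mm from its place (distance of rack from where it was at the start of the episode above 0.04 m).
It fails at once if the white bottle is pushed more than 40 mm from its place (distance of wash from where it was at the start of the episode above 0.04 m).
Of bottle1, bottle2, bottle3, bottle4 only 3 to 4 are there at a start; the rules pass over those that are not, and their reading is None.
Of jar1, jar2, jar3 only 1 to 2 are there at a start; the rules pass over those that are not, and their reading is None.
At some moment in a run one of bottle1, bottle2, bottle3, bottle4, jar1, jar2, jar3 may be knocked a few centimetres aside while the robot is not near it.
Once in a run the grip may slacken for a moment while it holds something.
It also fails if it takes over 210 s, if anything falls off the work surface, if the arm or the gripper's body presses on something with over 40 N, if the wrist force passes 120 N, or if a joint passes its speed limit or range.

## Working session

There is one attempt and no reset: what is moved stays moved. The work goes in short steps, Python scripts to look and compute and a tool call to move; the robot and the scene stay as the last step left them, time stands still between calls to the robot, and variables do not carry over. Pictures are saved under pics/ and viewed, at most 14 in all, crops included, and the job is handed in when it is done.

Besides the shell and the picture viewer there is one more tool, called after "Request:" as name([rows], argument=value, ...), one row to a line, values as JSON. arm_command: Moves the arm, as the interface text tells. Its arguments: {"type":"object","properties":{"increments":{"type":"array","items":{"type":"array"}},"newtons":{"type":"number"}},"required":["increments"]}

```bash
mkdir -p pics; ls
cat > h.py <<'E'
import numpy as np, cv2
from rig import robot, eyes, order
def look(name, save=None):
    cal=eyes.calibration(name); im,d=eyes.read_camera(name)
    if save: cv2.imwrite('pics/'+save,im[:,:,::-1])
    return im,d,cal
def cloud(d,cal):
    h,w=d.shape; f=h/2/np.tan(np.radians(cal['vertical_fov'])/2)
    v,u=np.mgrid[:h,:w]
    P=np.stack([(u-cal['cx'])/f*d,-(v-cal['cy'])/f*d,-d],-1)
    W=P@np.array(cal['rotation']).T+np.array(cal['origin'])
    W[d<=0]=np.nan
    return W
E
python3 - <<'E'
from h import *
s=robot.state(); print({k:np.round(v,3) for k,v in s.items()}); print(dir(robot),dir(eyes))
for n in('top','scene'):
    im,d,c=look(n,n+'0.png'); print(n,c); W=cloud(d,c); np.savez(n+'0.npz',im=im,W=W)
E
```

```text
pics
{'time_s': np.float64(0.0), 'q': array([-1.337,  0.427,  0.074,  1.607, -0.034,  1.111, -0.067]), 'joint_velocities': array([ 0.   , -0.001,  0.001, -0.   ,  0.001,  0.   ,  0.001]), 'joint_efforts': array([-1.0000e-03, -9.4983e+01,  3.7610e+00, -4.6351e+01,  1.9000e-02,
        1.0000e-02,  0.0000e+00]), 'position': array([0.253, 0.626, 0.231]), 'ee_rot': array([-3.14 ,  0.   ,  2.758]), 'force': array([-0.472,  0.236,  0.586]), 'wrist_torque': array([-0.05 ,  0.011, -0.001]), 'grasp_force': np.float64(0.0), 'grip_width': np.float64(0.086)}
['IKError', '__class__', '__delattr__', '__dict__', '__dir__', '__doc__', '__eq__', '__format__', '__ge__', '__getattribute__', '__getstate__', '__gt__', '__hash__', '__init__', '__init_subclass__', '__le__', '__lt__', '__module__', '__ne__', '__new__', '__reduce__', '__reduce_ex__', '__repr__', '__setattr__', '__sizeof__', '__str__', '__subclasshook__', '__weakref__', 'grasp_offset', 'state'] ['__class__', '__delattr__', '__dict__', '__dir__', '__doc__', '__eq__', '__format__', '__ge__', '__getattribute__', '__getstate__', '__gt__', '__hash__', '__init__', '__init_subclass__', '__le__', '__lt__', '__module__', '__ne__', '__new__', '__reduce__', '__reduce_ex__', '__repr__', '__setattr__', '__sizeof__', '__str__', '__subclasshook__', '__weakref__', 'calibration', 'read_camera']
top {'vertical_fov': 44.38630524362186, 'cx': 287.14991144856526, 'cy': 208.96605701692494, 'origin': array([0.39764272, 0.04440029, 1.69633834]), 'rotation': array([ 0.06332395,  0.01958276, -1.55620082])}Traceback (most recent call last):
  File "<stdin>", line 4, in <module>
  File "h.py", line 11, in cloud
    W=P@np.array(cal['rotation']).T+np.array(cal['origin'])
      ~~~~~~~~~~~~~~~~~~~~~~~~~~~~~^~~~~~~~~~~~~~~~~~~~~~~~
ValueError: operands could not be broadcast together with shapes (420,560) (3,)
```

```bash
sed -i "s/^import numpy/from scipy.spatial.transform import Rotation as Ro\nimport numpy/; s/np.array(cal\['rotation'\]).T/Ro.from_euler('xyz',cal['rotation']).as_matrix().T/" h.py
python3 - <<'E'
from h import *
for n in('top','scene'):
    im,d,c=look(n,n+'0.png'); print(n,c); W=cloud(d,c); np.savez(n+'0.npz',im=im,W=W)
    print(np.nanpercentile(W[...,2],[1,10,30,50]))
E
```

```text
top {'vertical_fov': 44.38630524362186, 'cx': 287.14991144856526, 'cy': 208.96605701692494, 'origin': array([0.39764272, 0.04440029, 1.69633834]), 'rotation': array([ 0.06332395,  0.01958276, -1.55620082])}
[-0.75770424 -0.00811446 -0.0018174   0.00127879]
scene {'vertical_fov': 47.35847843834266, 'cx': 275.13087529172793, 'cy': 207.71612301242382, 'origin': array([0.85918769, 0.87768212, 1.45013617]), 'rotation': array([ 0.61277186, -0.01398006,  2.7479108 ])}
[-0.75840903 -0.7414176  -0.00234253  0.00166328]
```

View pics/top0.png

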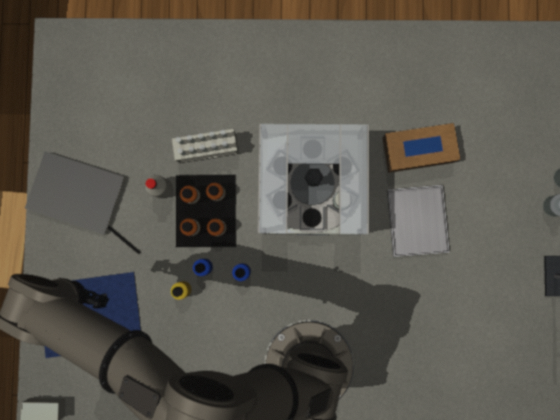

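View pics/scene0.png

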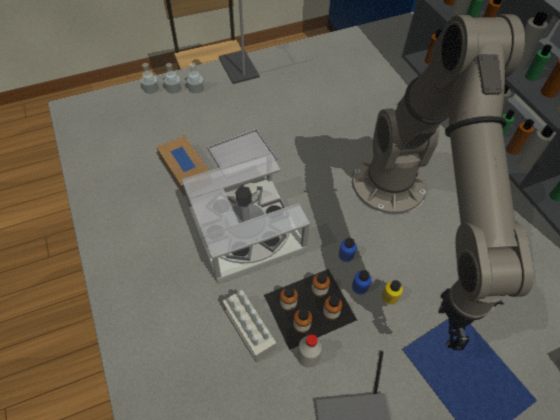

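The pictures show four amber bottles on the mat at top (190,194), (215,191), (190,228), (216,228). The look-alikes are blue at (202,268) and (241,271) and yellow at (179,291). Knob is at (313,177), the opening bay at (312,217), the tray at (420,220).

Run:
```python
from h import *
z=np.load('top0.npz'); im,W=z['im'],z['W']
hsv=cv2.cvtColor(im,cv2.COLOR_RGB2HSV)
# top crop
c=im[110:270,165:460]; cv2.imwrite('pics/crop.png',cv2.resize(c,None,fx=2.7,fy=2.7,interpolation=cv2.INTER_CUBIC)[:,:,::-1])
# clusters by height
for lo,hi,nm in((.08,.105,'bottle tops'),(.205,.26,'knob'),(.17,.2,'hood'),(.012,.022,'rim'),(.06,.08,'70mm'),(.1,.16,'tall')):
    m=((W[...,2]>lo)&(W[...,2]<hi)).astype(np.uint8); m[:, :150]=0;m[260:]=0;m[:,480:]=0
    n,l,s,ce=cv2.connectedComponentsWithStats(m)
    print(nm)
    for i in range(1,n):
        if s[i,4]>25:
            P=W[l==i]; print('  px',ce[i].round(),s[i,4],'med',np.median(P,0).round(4),'min',P.min(0).round(3),'max',P.max(0).round(3))
for n,(u,v) in dict(mat=(203,210),tray=(420,220),bay=(312,217),bench=(330,250)).items(): print(n,W[v,u].round(4))
m=(im.max(-1)<45).astype(np.uint8);
```

```text
bottle tops
  px [160. 186.] 133 med [0.5602 0.472  0.0983] min [0.537 0.458 0.08 ] max [0.601 0.509 0.105]
  px [320. 185.] 41 med [ 0.5734 -0.028   0.0832] min [ 0.564 -0.047  0.08 ] max [0.596 0.007 0.09 ]
  px [296. 190.] 30 med [0.5566 0.0506 0.0821] min [0.547 0.038 0.08 ] max [0.582 0.06  0.087]
  px [213. 190.] 92 med [0.5559 0.3095 0.0961] min [0.538 0.294 0.08 ] max [0.571 0.329 0.105]
  px [187. 193.] 94 med [0.5465 0.3919 0.0962] min [0.53  0.373 0.08 ] max [0.561 0.408 0.105]
  px [335. 201.] 28 med [ 0.523  -0.0723  0.0879] min [ 0.508 -0.082  0.08 ] max [ 0.555 -0.066  0.104]
  px [187. 226.] 88 med [0.4414 0.3889 0.096 ] min [0.429 0.373 0.082] max [0.457 0.406 0.104]
  px [214. 226.] 90 med [0.4425 0.3043 0.0957] min [0.427 0.288 0.08 ] max [0.459 0.323 0.103]
knob
  px [314. 176.] 241 med [ 0.5856 -0.0009  0.2318] min [ 0.563 -0.027  0.205] max [0.609 0.025 0.242]
hood
  px [314. 170.] 8341 med [ 0.6341 -0.0013  0.1842] min [ 0.424 -0.163  0.172] max [0.75  0.162 0.197]
rim
  px [228. 153.] 33 med [0.6863 0.2769 0.0152] min [0.68  0.243 0.012] max [0.693 0.304 0.021
[... 1469 characters left out ...]
4. 145.] 29 med [0.6928 0.3078 0.1201] min [0.685 0.301 0.103] max [0.702 0.316 0.13 ]
  px [203. 147.] 30 med [0.6867 0.3422 0.1201] min [0.68  0.334 0.1  ] max [0.696 0.35  0.127]
  px [192. 149.] 29 med [0.6811 0.3752 0.12  ] min [0.674 0.37  0.103] max [0.689 0.385 0.129]
  px [181. 151.] 30 med [0.6738 0.4099 0.1206] min [0.667 0.403 0.103] max [0.683 0.418 0.132]
  px [156. 184.] 235 med [0.5683 0.4819 0.1138] min [0.54  0.461 0.1  ] max [0.6   0.509 0.159]
  px [337. 198.] 52 med [ 0.532  -0.0784  0.1147] min [ 0.513 -0.083  0.103] max [ 0.552 -0.07   0.125]
mat [0.4972 0.3567 0.0065]
tray [ 4.743e-01 -3.574e-01 -3.000e-04]
bay [ 0.476  -0.0012  0.0677]
bench [ 0.3719 -0.0629  0.0082]
```

View pics/crop.png

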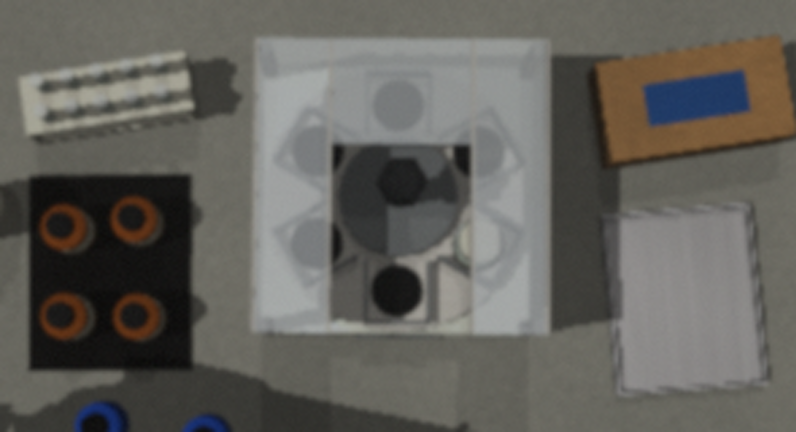

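Bay 0 is empty (crop 395,290) and the jar stands in the right-front bay (485,240), which is bay 1. I choose the amber bottles on the mat, not the blue or yellow ones. I'll move above the mat first for a closer wrist look.

Request:
arm_command([
  [[0,0,0],[-0.0327,-0.0165,-0.007],0.085],
  [[0,0,0],[-0.0327,-0.0165,-0.007],0.085],
  [[0,0,0],[-0.0327,-0.0165,-0.007],0.085],
  [[0,0,0],[-0.0327,-0.0165,-0.007],0.085],
  [[0,0,0],[-0.0327,-0.0165,-0.007],0.085],
  [[0,0,0],[-0.0327,-0.0165,-0.007],0.085],
  [[0,0,0],[-0.0327,-0.0165,-0.007],0.085],
  [[0,0,0],[-0.0327,-0.0165,-0.007],0.085],
  [[0,0,0],[-0.0327,-0.0165,-0.007],0.085],
  [[0,0,0],[-0.0327,-0.0165,-0.007],0.085],
  [[0,0,0.148],[0,0,0],0.085],
  [[0,0,0.148],[0,0,0],0.085],
  [[0,0,0.148],[0,0,0],0.085],
  [[0,0,0.148],[0,0,0],0.085],
  [[0,0,0.148],[0,0,0],0.085],
  [[0,0,0.148],[0,0,0],0.085],
  [[0,0,0.148],[0,0,0],0.085],
  [[0,0,0.151],[0,0,0],0.085],
  [[0,0,0],[0,0,0],0.085],
], newtons=30)

```text
time_s: 2.05
position: [0.494, 0.3504, 0.3011]
ee_rot: [-3.141, 0.0, 1.569]
force: [0.2, -0.5, 0.8]
grip_width: 0.085
grasp_force: 0.0
```

```bash
cat >> h.py <<'E'
def wristsee(save=None):
    im,d,c=look('wrist',save); W=cloud(d,c); np.savez('wrist.npz',im=im,W=W); return im,W
def st():
    s=robot.state(); print('t',round(s['time_s'],2),'pos',np.round(s['position'],4),'rot',np.round(s['ee_rot'],4),'F',np.round(s['force'],1),'w',round(s['grip_width'],4),'gf',round(s['grasp_force'],1),'q7',round(s['q'][6],2)); return s
def blobs(W,lo,hi,minpx=60):
    m=((W[...,2]>lo)&(W[...,2]<hi)).astype(np.uint8)
    n,l,s,ce=cv2.connectedComponentsWithStats(m)
    for i in range(1,n):
        if s[i,4]>minpx:
            P=W[l==i]; (cx,cy),r=cv2.minEnclosingCircle(np.float32(P[:,:2]))
            print('  px',ce[i].round(),s[i,4],'med',np.median(P,0).round(4),'circ',round(cx,4),round(cy,4),'r',round(r,4))
E
python3 - <<'E'
from h import *
st(); im,W=wristsee('w1.png'); blobs(W,.086,.106); print(np.nanmedian(W[...,2]))
E
```

```text
t 2.05 pos [0.494  0.3504 0.3011] rot [-3.1413e+00  4.0000e-04  1.5689e+00] F [ 0.2 -0.5  0.8] w 0.085 gf 0.0 q7 -0.62
  px [338.  65.] 1170 med [0.5538 0.4781 0.0995] circ 0.569 0.4911 r 0.0339
  px [ 58. 132.] 730 med [0.2412 0.4149 0.0942] circ 0.2388 0.4143 r 0.0167
  px [461. 129.] 144 med [0.704  0.4165 0.0964] circ 0.7073 0.4162 r 0.0075
  px [430. 134.] 123 med [0.6686 0.4113 0.0966] circ 0.6743 0.4104 r 0.008
  px [321. 151.] 594 med [0.5455 0.3928 0.0966] circ 0.5459 0.3924 r 0.016
  px [232. 154.] 589 med [0.442  0.3896 0.0964] circ 0.4413 0.3893 r 0.016
  px [462. 159.] 147 med [0.71   0.3835 0.0965] circ 0.7153 0.3822 r 0.0079
  px [431. 164.] 120 med [0.6744 0.3779 0.0965] circ 0.68 0.3762 r 0.0079
  px [130. 190.] 583 med [0.3151 0.3467 0.0942] circ 0.3134 0.3463 r 0.0163
  px [461. 187.] 138 med [0.716  0.3497 0.0957] circ 0.7213 0.3478 r 0.0079
  px [432. 192.] 125 med [0.6807 0.3447 0.0957] circ 0.6858 0.3421 r 0.0079
  px [327. 218.] 531 med [0.5557 0.3105 0.0964] circ 0.5562 0.3089 r 0.0161
  px [462. 214.] 141 med [0.7222 0.3164 0.0959] circ 0.7276 0.3135 r 0.008
  px [236. 222.] 520 med [0.4421 0.305  0.0964] circ 0.4414 0.3037 r 0.0161
  px [433. 218.] 118 med [0.6869 0.3107 0.0968] circ 0.6919 0.3076 r 0.0079
  px [462. 239.] 139 med [0.7284 0.2825 0.0966] circ 0.7328 0.2796 r 0.0079
  px [434. 244.] 127 med [0.6928 0.2768 0.0962] circ 0.6981 0.2732 r 0.008
  px [134. 280.] 470 med [0.3014 0.223  0.0941] circ 0.2998 0.2212 r 0.0164
  px [235. 323.] 128 med [0.4345 0.158  0.0962] circ 0.4331 0.1507 r 0.0114
0.0016906883242668869
```

View pics/w1.png

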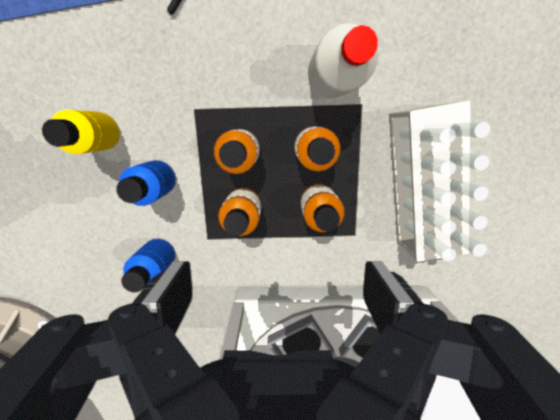

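Four amber bottles with black caps at (232,154), (321,151), (236,222), (327,218); blue and yellow ones off the mat. Measured cap centres (z 0.096, r 16 mm) fit. First I pick the one at (0.441, 0.304).

Request:
arm_command([
  [[0,0,0],[-0.0156,-0.0175,0],0.085],
  [[0,0,0],[-0.0156,-0.0175,0],0.085],
  [[0,0,0],[-0.0155,-0.0176,0],0.085],
  [[0,0,0],[0,0,0.04],0.085],
  [[0,0,0],[0,0,0.04],0.085],
  [[0,0,0],[0,0,0.04],0.085],
  [[0,0,0],[0,0,0.04],0.085],
  [[0,0,0],[0,0,0.04],0.085],
  [[0,0,0],[0,0,0.035],0.085],
  [[0,0,0],[0,0,0.028],0.085],
  [[0,0,0],[0,0,0],0.0],
  [[0,0,0],[0,0,0],0.0],
  [[0,0,0],[0,0,0],0.0],
  [[0,0,0],[0,0,0],0.0],
  [[0,0,0],[0,0,0],0.0],
  [[0,0,0],[0,0,-0.02],0.0],
  [[0,0,0],[0,0,-0.04],0.0],
  [[0,0,0],[0,0,-0.04],0.0],
], newtons=45)

```text
time_s: 3.9
position: [0.4413, 0.3033, 0.1397]
ee_rot: [-3.141, 0.001, 1.572]
force: [0.4, 1.6, -0.9]
grip_width: 0.0527
grasp_force: 47.7
```

Request:
arm_command([
  [[0,0,0],[0,0,-0.043],0.0],
  [[0,0,0],[0,0,-0.043],0.0],
  [[0,0,0],[0,0,-0.044],0.0],
  [[0,0,0],[-0.03,0.0035,0],0.0],
  [[0,0,0],[-0.04,0.0035,0],0.0],
  [[0,0,0],[-0.04,0.0035,0],0.0],
  [[0,0,0],[-0.04,0.0035,0],0.0],
  [[0,0,0],[-0.04,0.0035,0],0.0],
  [[0,0,0],[-0.04,0.0035,0],0.0],
  [[0,0,0],[-0.04,0.0035,0],0.0],
  [[0,0,0],[-0.0335,0.0098,0],0.0],
  [[0,0,0],[0,0,0],0.0],
])

```text
time_s: 5.1
position: [0.4766, -0.0042, 0.2691]
ee_rot: [3.14, -0.0, 1.566]
force: [-0.1, 0.9, -1.2]
grip_width: 0.0531
grasp_force: 49.9
```

Run:
```python
from h import *
st(); im,W=wristsee('w2.png'); 
blobs(W,.222,.24); blobs(W,.178,.19,300)
m=((W[...,2]>.178)&(W[...,2]<.19))
im2,d2,c2=look('top'); T=cloud(d2,c2); blobs(T,.225,.24,30)
```

```text
t 5.1 pos [ 0.4766 -0.0042  0.2691] rot [ 3.1401e+00 -3.0000e-04  1.5664e+00] F [-0.1  0.9 -1.2] w 0.0531 gf 49.9 q7 -0.08
  px [440. 232.] 4562 med [ 5.837e-01 -1.000e-04  2.325e-01] circ 0.5862 -0.002 r 0.0272
  px [277. 208.] 163 med [0.4774 0.02   0.2373] circ 0.476 0.0087 r 0.0234
  px [426. 123.] 64533 med [0.6155 0.0919 0.1847] circ 0.5857 -0.0082 r 0.2246
  px [227. 335.] 365 med [ 0.4292 -0.1185  0.1844] circ 0.4253 -0.1168 r 0.0231
  px [331. 335.] 529 med [ 0.5264 -0.1194  0.1845] circ 0.5284 -0.1197 r 0.0255
  px [395. 367.] 358 med [ 0.589  -0.1572  0.1849] circ 0.5927 -0.1537 r 0.0159
  px [314. 174.] 187 med [ 0.5889 -0.0009  0.232 ] circ 0.5868 -0.0009 r 0.0259
```

View pics/w2.png

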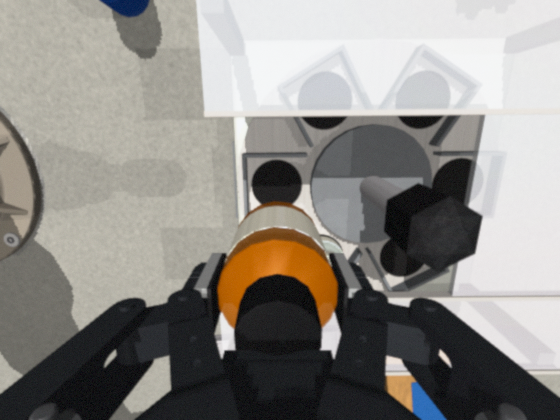

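Run:
```python
from h import *
W=np.load('wrist.npz')['W']
P=W[(W[...,2]>.178)&(W[...,2]<.19)]
xs=np.arange(.44,.61,.01); ym=[np.nanpercentile(P[(abs(P[:,0]-x)<.003)&(P[:,1]>.05)&(P[:,1]<.12)][:,1],1) for x in xs]
print(np.round(ym,4), np.polyfit(xs,ym,1))
ys=np.arange(.09,.2,.01); xm=[P[(abs(P[:,1]-y)<.003)][:,0].min() for y in ys]; print(np.round(xm,4),np.polyfit(ys[:6],xm[:6],1))
# pocket bay 0 floor: dark disc in picture
ys=np.arange(-.05,.06,.01); xm=[P[(abs(P[:,1]-y)<.003)&(P[:,0]>.6)][:,0].min() for y in ys]; print(np.round(xm,4),np.polyfit(ys,xm,1))
```

```text
[0.0736 0.0736 0.0736 0.0741 0.0741 0.074  0.074  0.0739 0.0739 0.0738
 0.0739 0.0739 0.0743 0.0743 0.0743 0.0742 0.0747] [0.00450447 0.0716631 ]Traceback (most recent call last):
  File "<stdin>", line 6, in <module>
    return umr_minimum(a, axis, None, out, keepdims, initial, where)
ValueError: zero-size array to reduction operation minimum which has no identity
```

Request:
arm_command([
  [[0,0,0],[0.0015,0,0.035],0.0],
  [[0,0,0],[0,0,0.04],0.0],
  [[0,0,0],[0,0,0.04],0.0],
  [[0,0,0],[0,0,0.03],0.0],
  [[0,0,0],[0,0,0.016],0.0],
  [[0,0,0],[0,0,0.008],0.0],
  [[0,0,0],[0,0,0],0.0],
  [[0,0,0],[0,0,0.001],0.06],
  [[0,0,0],[0,0,0],0.085],
  [[0,0,0],[0,0,0],0.085],
  [[0,0,0],[0,0,-0.03],0.085],
  [[0,0,0],[0,0,-0.045],0.085],
  [[0,0,0],[0,0,-0.045],0.085],
  [[0,0,0],[0,0,-0.045],0.085],
  [[0,0,0],[0,0,0],0.085],
])

```text
time_s: 6.7
position: [0.4787, 0.0018, 0.2688]
ee_rot: [3.134, -0.004, 1.571]
force: [0.4, -0.0, -0.4]
grip_width: 0.0848
grasp_force: 0.0
```

Run:
```python
from h import *
st(); im,W=wristsee('w3.png'); blobs(W,.145,.165); blobs(W,.225,.24)
```

```text
t 6.7 pos [0.4787 0.0018 0.2688] rot [ 3.1336 -0.0038  1.5714] F [ 0.4 -0.  -0.4] w 0.0848 gf 0.0 q7 -0.08
  px [274. 206.] 952 med [0.4768 0.0032 0.1544] circ 0.4765 0.0021 r 0.016
  px [384. 205.] 259 med [0.5752 0.006  0.1546] circ 0.5838 -0.0008 r 0.0138
  px [436. 242.] 4264 med [ 5.842e-01 -5.000e-04  2.325e-01] circ 0.5861 -0.0019 r 0.0269
```

Request:
arm_command([
  [[0,0,0],[-0.0012,0.036,0],0.085],
  [[0,0,0],[-0.0012,0.036,0],0.085],
  [[0,0,0],[-0.0013,0.0355,0],0.085],
  [[0,0,0],[0,0,0.03],0.085],
  [[0,0,0],[0,0,0.03],0.085],
  [[0,0,0],[0,0,0.01],0.085],
  [[0,0,0],[0,0,0],0.0],
  [[0,0,0],[0,0,0],0.0],
  [[0,0,0],[0,0,0],0.0],
  [[0,0,0],[0,0,0],0.0],
  [[0,0,0],[0,0,0],0.0],
], newtons=60)

```text
time_s: 7.85
position: [0.5859, -0.002, 0.1954]
ee_rot: [3.136, -0.0, 1.572]
force: [12.1, -2.3, -0.8]
grip_width: 0.0452
grasp_force: 66.2
```

Request:
arm_command([
  [[0,0,0.06],[0,0,0],0.0],
  [[0,0,0.09],[0,0,0],0.0],
  [[0,0,0.09],[0,0,0],0.0],
  [[0,0,0.09],[0,0,0],0.0],
  [[0,0,0.09],[0,0,0],0.0],
  [[0,0,0.09],[0,0,0],0.0],
  [[0,0,0.09],[0,0,0],0.0],
  [[0,0,0.09],[0,0,0],0.0],
  [[0,0,0.09],[0,0,0],0.0],
  [[0,0,0.09],[0,0,0],0.0],
  [[0,0,0.09],[0,0,0],0.0],
  [[0,0,0.087],[0,0,0],0.0],
  [[0,0,0],[0,0,0],0.0],
  [[0,0,0],[0,0,0],0.0],
])

```text
time_s: 9.25
position: [0.5862, -0.0021, 0.1954]
ee_rot: [3.139, -0.005, 0.525]
force: [12.7, -3.5, -1.9]
grip_width: 0.0456
grasp_force: 66.4
```

Request:
arm_command([
  [[0,0,0],[0,0,0],0.06],
  [[0,0,0],[0,0,0],0.085],
  [[0,0,0],[0,0,0],0.085],
  [[0,0,0],[0,0,-0.037],0.085],
  [[0,0,0],[0,0,-0.037],0.085],
  [[0,0,-0.131],[0,0,0],0.085],
  [[0,0,-0.131],[0,0,0],0.085],
  [[0,0,-0.131],[0,0,0],0.085],
  [[0,0,-0.131],[0,0,0],0.085],
  [[0,0,-0.131],[0,0,0],0.085],
  [[0,0,-0.131],[0,0,0],0.085],
  [[0,0,-0.131],[0,0,0],0.085],
  [[0,0,-0.13],[0,0,0],0.085],
  [[0,0,0],[0,-0.037,0],0.085],
  [[0,0,0],[0,-0.037,0],0.085],
  [[0,0,0],[0,-0.036,0],0.085],
  [[0,0,0],[0,0,0],0.085],
])

```text
time_s: 10.95
position: [0.4702, -0.0024, 0.2674]
ee_rot: [-3.141, -0.003, 1.572]
force: [1.2, 0.7, 0.3]
grip_width: 0.085
grasp_force: 0.0
```

Run:
```python
from h import *
st(); im,W=wristsee('w4.png'); blobs(W,.145,.165); blobs(W,.225,.24); blobs(W,.1,.125)
im2,d2,c2=look('top','t4.png'); T=cloud(d2,c2); print('mat'); blobs(T[:,170:245],.085,.105,30)
# tray floor / walls from top image
g=cv2.cvtColor(im2,cv2.COLOR_RGB2GRAY)
```

```text
t 10.95 pos [ 0.4702 -0.0024  0.2674] rot [-3.1406 -0.0034  1.5715] F [1.2 0.7 0.3] w 0.085 gf 0.0 q7 -0.08
  px [395. 202.] 290 med [0.5749 0.005  0.1548] circ 0.5835 -0.001 r 0.0137
  px [452. 238.] 4479 med [ 5.842e-01 -4.000e-04  2.325e-01] circ 0.5859 -0.0026 r 0.0273
  px [285. 196.] 1807 med [ 4.781e-01 -1.000e-04  1.164e-01] circ 0.478 -0.0015 r 0.0249
  px [380. 191.] 243 med [0.5749 0.0052 0.113 ] circ 0.5847 -0.0014 r 0.0139
mat
  px [ 43. 189.] 85 med [0.5574 0.3097 0.0965] circ 0.5567 0.31 r 0.0162
  px [ 17. 193.] 82 med [0.5448 0.392  0.097 ] circ 0.5469 0.3934 r 0.0164
  px [ 17. 226.] 83 med [0.4414 0.3894 0.0962] circ 0.442 0.3903 r 0.0159
  px [ 30. 267.] 82 med [0.3144 0.347  0.0937] circ 0.3136 0.3469 r 0.0162
  px [ 70. 272.] 82 med [0.3008 0.2213 0.0948] circ 0.3004 0.2216 r 0.0159
  px [  7. 291.] 89 med [0.2396 0.4154 0.0947] circ 0.2396 0.4158 r 0.0166
```

View pics/w4.png

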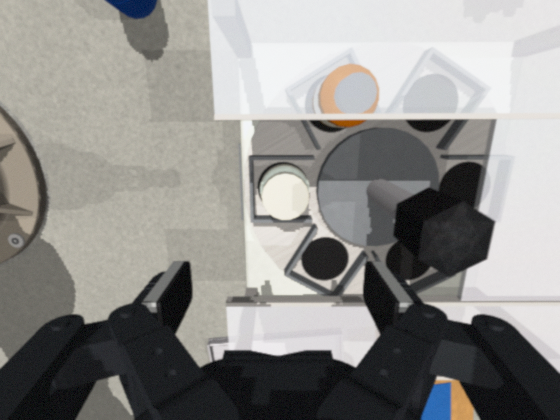

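The jar is at the opening, lid centre px (285,195); the first bottle at (350,95) moved on; bay 2 (325,258) is empty, so there is just one jar.

Request:
arm_command([
  [[0,0,0],[0.001,0.0078,0.036],0.085],
  [[0,0,0],[0,0,0.04],0.085],
  [[0,0,0],[0,0,0.04],0.085],
  [[0,0,0],[0,0,0.04],0.085],
  [[0,0,0],[0,0,0.03],0.085],
  [[0,0,0],[0,0,0],0.0],
  [[0,0,0],[0,0,0],0.0],
  [[0,0,0],[0,0,0],0.0],
  [[0,0,0],[0,0,0],0.0],
  [[0,0,0],[0,0,0],0.0],
  [[0,0,0],[0,0,-0.03],0.0],
  [[0,0,0],[0,0,-0.04],0.0],
  [[0,0,0],[0,0,-0.04],0.0],
  [[0,0,0],[0,0,-0.045],0.0],
  [[0,0,0],[0,0,0],0.0],
], newtons=45)

```text
time_s: 12.55
position: [0.4845, -0.0012, 0.2423]
ee_rot: [3.133, -0.004, 1.571]
force: [0.1, -0.1, -2.9]
grip_width: 0.0499
grasp_force: 42.9
```

Request:
arm_command([
  [[0,0,0],[-0.025,-0.001,0],0.0],
  [[0,0,0],[-0.04,-0.001,0],0.0],
  [[0,0,0],[-0.04,-0.001,0],0.0],
  [[0,0,0],[-0.04,-0.001,0],0.0],
  [[0,0,0],[-0.04,-0.001,0],0.0],
  [[0,0,0],[-0.04,-0.001,0],0.0],
  [[0,0,0],[-0.04,-0.001,0],0.0],
  [[0,0,0],[-0.04,-0.001,0],0.0],
  [[0,0,0],[-0.028,0,0],0.0],
  [[0,0,0],[-0.02,0,0],0.0],
  [[0,0,0],[0,0,0],0.0],
  [[0,0,0],[0,0,0],0.0],
])

```text
time_s: 13.75
position: [0.4737, -0.3543, 0.2368]
ee_rot: [3.141, 0.0, 1.571]
force: [-0.4, -0.3, -1.4]
grip_width: 0.0503
grasp_force: 42.9
```

Run:
```python
from h import *
st(); im,W=wristsee('w5.png'); s=st()
z=W[...,2]; p=s['position']
m=(abs(W[...,0]-p[0])<.035)&(z<p[2]+.06)&(z>.03)&(abs(W[...,1]-p[1])<.06)
P=W[m]; print('held z range',np.percentile(P[:,2],[1,5,50,95]) if len(P) else None)
m2=(z>.010)&(z<.02)&(W[...,1]<-.2); P=W[m2]; print('rim',P.min(0).round(3),P.max(0).round(3))
```

```text
t 13.75 pos [ 0.4737 -0.3543  0.2368] rot [3.1411e+00 3.0000e-04 1.5708e+00] F [-0.4 -0.3 -1.4] w 0.0503 gf 42.9 q7 0.88
t 13.8 pos [ 0.474  -0.3536  0.2367] rot [ 3.1411e+00 -1.0000e-04  1.5719e+00] F [ 0.4  0.6 -2.1] w 0.0499 gf 42.9 q7 0.88
held z range [0.2245651  0.2364402  0.26996026 0.28951501]
rim [ 0.356 -0.468  0.01 ] [ 0.666 -0.25   0.02 ]
```

View pics/w5.png

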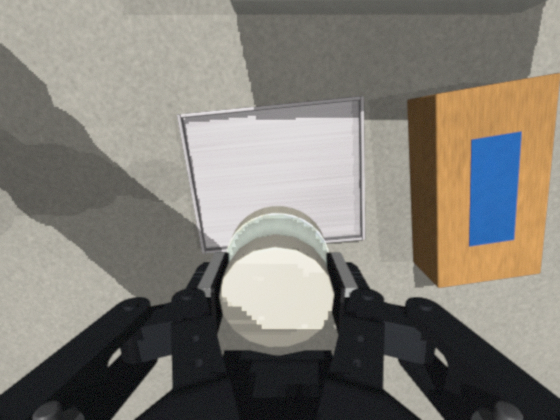

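Request:
arm_command([
  [[0,0,0],[0,0,0.03],0.0],
  [[0,0,0],[0,0,0.04],0.0],
  [[0,0,0],[0,0,0.04],0.0],
  [[0,0,0],[0,0,0.04],0.0],
  [[0,0,0],[0,0,0.03],0.0],
  [[0,0,0],[0,0,0.02],0.0],
  [[0,0,0],[0,0,0.009],0.0],
  [[0,0,0],[0,0,0],0.0],
  [[0,0,0],[0,0,0],0.0],
])

```text
time_s: 14.7
position: [0.4746, -0.3536, 0.0281]
ee_rot: [3.141, 0.0, 1.573]
force: [-0.6, 0.5, -1.4]
grip_width: 0.05
grasp_force: 62.5
```

Request:
arm_command([
  [[0,0,0],[0,0,0.0015],0.0],
  [[0,0,0],[0,0,0],0.06],
  [[0,0,0],[0,0,0],0.085],
  [[0,0,0],[0,0,0],0.085],
  [[0,0,0],[0,0,-0.03],0.085],
  [[0,0,0],[0,0,-0.045],0.085],
  [[0,0,0],[0,0,-0.045],0.085],
  [[0,0,0],[0,0,-0.045],0.085],
  [[0,0,0],[0,0,-0.045],0.085],
  [[0,0,0],[0,0,-0.045],0.085],
  [[0,0,0],[0,0,0],0.085],
])

```text
time_s: 15.8
position: [0.4752, -0.3558, 0.2863]
ee_rot: [3.135, 0.003, 1.571]
force: [-0.4, 0.4, -0.3]
grip_width: 0.0849
grasp_force: 0.0
```

Run:
```python
from h import *
st(); im,W=wristsee('w6.png'); blobs(W,.054,.066)
```

```text
t 15.8 pos [ 0.4752 -0.3558  0.2863] rot [3.1347e+00 2.8000e-03 1.5713e+00] F [-0.4  0.4 -0.3] w 0.0849 gf 0.0 q7 0.84
  px [239.   8.] 70 med [ 0.4352 -0.1638  0.0596] circ 0.4341 -0.1593 r 0.0093
  px [377.   3.] 423 med [ 0.5859 -0.1572  0.06  ] circ 0.5872 -0.1539 r 0.0449
  px [514.   6.] 127 med [ 0.7326 -0.1621  0.0597] circ 0.7396 -0.1589 r 0.0096
  px [410. 179.] 671 med [ 0.6459 -0.3505  0.0601] circ 0.6489 -0.3614 r 0.1096
  px [276. 180.] 1175 med [ 0.4754 -0.3521  0.0605] circ 0.4756 -0.3529 r 0.0249
```

Request:
arm_command([
  [[0,0,0],[0.025,0,0],0.085],
  [[0,0,0],[0.043,0,0],0.085],
  [[0,0,0],[0.043,0,0],0.085],
  [[0,0,0],[0.043,0,0],0.085],
  [[0,0,0],[0.043,0,0],0.085],
  [[0,0,0],[0.043,0,0],0.085],
  [[0,0,0],[0.043,0,0],0.085],
  [[0,0,0],[0.043,0,0],0.085],
  [[0,0,0],[0.043,0,0],0.085],
  [[0,0,0],[0.043,0.005,0],0.085],
  [[0,0,0],[0.043,0.012,0],0.085],
  [[0,0,0],[0.043,0.012,0],0.085],
  [[0,0,0],[0.043,0.012,0],0.085],
  [[0,0,0],[0.043,0.012,0],0.085],
  [[0,0,0],[0.043,0.012,0],0.085],
  [[0,0,0],[0.037,0.016,0],0.085],
  [[0,0,0],[0,0,0],0.085],
  [[0,0,0],[0,0,0],0.085],
])

```text
time_s: 17.65
position: [0.5538, 0.3103, 0.2791]
ee_rot: [-3.14, 0.002, 1.573]
force: [0.1, -1.1, 0.5]
grip_width: 0.0848
grasp_force: 0.0
```

Run:
```python
from h import *
st(); im,W=wristsee('w7.png'); blobs(W,.086,.106,300)
```

```text
t 17.65 pos [0.5538 0.3103 0.2791] rot [-3.1399e+00  2.4000e-03  1.5726e+00] F [ 0.1 -1.1  0.5] w 0.0848 gf 0.0 q7 -0.38
  px [292.  28.] 1243 med [0.5672 0.4688 0.099 ] circ 0.5696 0.4898 r 0.0335
  px [270. 114.] 729 med [0.546  0.3926 0.0965] circ 0.546 0.3922 r 0.016
  px [172. 117.] 795 med [0.4427 0.3895 0.0964] circ 0.4416 0.3894 r 0.0159
  px [ 62. 158.] 764 med [0.3159 0.3464 0.0941] circ 0.3138 0.3464 r 0.0168
  px [280. 191.] 621 med [0.5568 0.3097 0.0964] circ 0.5564 0.3089 r 0.016
  px [ 73. 260.] 585 med [0.3024 0.2225 0.0941] circ 0.3 0.2213 r 0.0164
  px [264. 333.] 386 med [0.5375 0.119  0.0963] circ 0.5355 0.1019 r 0.0263
```

Jar stands upright in the tray. Bottle two at (0.556, 0.309).

Request:
arm_command([
  [[0,0,0],[-0.0012,0.0026,0.03],0.085],
  [[0,0,0],[0,0,0.04],0.085],
  [[0,0,0],[0,0,0.04],0.085],
  [[0,0,0],[0,0,0.04],0.085],
  [[0,0,0],[0,0,0.04],0.085],
  [[0,0,0],[0,0,0.03],0.085],
  [[0,0,0],[0,0,0.021],0.085],
  [[0,0,0],[0,0,0],0.0],
  [[0,0,0],[0,0,0],0.0],
  [[0,0,0],[0,0,0],0.0],
  [[0,0,0],[0,0,0],0.0],
  [[0,0,0],[0,0,0],0.0],
  [[0,0,0],[0,0,-0.022],0.0],
  [[0,0,0],[0,0,-0.04],0.0],
  [[0,0,0],[0,0,-0.04],0.0],
  [[0,0,0],[0,0,-0.04],0.0],
  [[0,0,0],[0,0,-0.045],0.0],
  [[0,0,0],[0,0,-0.045],0.0],
  [[0,0,0],[0,0,0],0.0],
], newtons=50)

```text
time_s: 19.6
position: [0.5592, 0.3094, 0.2786]
ee_rot: [3.135, -0.006, 1.571]
force: [0.8, -0.0, -1.3]
grip_width: 0.0524
grasp_force: 53.3
```

Request:
arm_command([
  [[0,0,0],[-0.025,-0.02,0],0.0],
  [[0,0,0],[-0.038,-0.02,0],0.0],
  [[0,0,0],[-0.038,-0.02,0],0.0],
  [[0,0,0],[-0.038,-0.02,0],0.0],
  [[0,0,0],[-0.04,0,0],0.0],
  [[0,0,0],[-0.04,0,0],0.0],
  [[0,0,0],[-0.04,0,0],0.0],
  [[0,0,0],[-0.03,0,0],0.0],
  [[0,0,0],[-0.0215,0,0],0.0],
  [[0,0,0],[0,0,0],0.0],
  [[0,0,0],[0,0,0],0.0],
  [[0,0,0],[0,0,0],0.0],
])

```text
time_s: 20.8
position: [0.4771, -0.0009, 0.2718]
ee_rot: [3.142, -0.0, 1.573]
force: [-0.1, 0.2, -1.0]
grip_width: 0.0526
grasp_force: 53.4
```

Run:
```python
from h import *
st(); im,W=wristsee('w8.png'); blobs(W,.222,.24,300)
```

```text
t 20.8 pos [ 0.4771 -0.0009  0.2718] rot [ 3.1415e+00 -3.0000e-04  1.5727e+00] F [-0.1  0.2 -1. ] w 0.0526 gf 53.4 q7 -0.07
  px [437. 237.] 4367 med [ 5.837e-01 -1.000e-04  2.325e-01] circ 0.5857 -0.0022 r 0.0267
```

Request:
arm_command([
  [[0,0,0],[-0.0015,-0.001,0.035],0.0],
  [[0,0,0],[0,0,0.04],0.0],
  [[0,0,0],[0,0,0.04],0.0],
  [[0,0,0],[0,0,0.03],0.0],
  [[0,0,0],[0,0,0.017],0.0],
  [[0,0,0],[0,0,0.01],0.0],
  [[0,0,0],[0,0,0.001],0.0],
  [[0,0,0],[0,0,0],0.0],
  [[0,0,0],[0,0,0],0.06],
  [[0,0,0],[0,0,0],0.085],
  [[0,0,0],[0,0,0],0.085],
  [[0,0,0],[0,0,-0.03],0.085],
  [[0,0,0],[0,0,-0.045],0.085],
  [[0,0,0],[0,0,-0.045],0.085],
  [[0,0,0],[0,0,-0.045],0.085],
  [[0,0,0],[0,0,0],0.085],
  [[0,0,0],[0,0,0],0.085],
])

```text
time_s: 22.55
position: [0.4765, -0.0027, 0.2647]
ee_rot: [3.139, -0.002, 1.573]
force: [-0.3, -0.7, -0.6]
grip_width: 0.0848
grasp_force: 0.0
```

Run:
```python
from h import *
st(); im,W=wristsee('w9.png'); blobs(W,.145,.165); blobs(W,.225,.24)
```

```text
t 22.55 pos [ 0.4765 -0.0027  0.2647] rot [ 3.1395e+00 -2.4000e-03  1.5727e+00] F [-0.3 -0.7 -0.6] w 0.0848 gf 0.0 q7 -0.05
  px [350. 124.] 244 med [0.537  0.0711 0.1544] circ 0.5374 0.0736 r 0.0131
  px [277. 206.] 981 med [ 4.767e-01 -4.000e-04  1.544e-01] circ 0.4771 -0.0017 r 0.0161
  px [389. 202.] 277 med [0.5748 0.0058 0.1551] circ 0.5826 0.0001 r 0.0133
  px [445. 239.] 4559 med [ 5.842e-01 -5.000e-04  2.325e-01] circ 0.5862 -0.0018 r 0.027
```

Bottle 2 is in and centred. Now the knob.

Request:
arm_command([
  [[0,0,0],[0.0002,0.036,0],0.085],
  [[0,0,0],[0.0002,0.037,0],0.085],
  [[0,0,0],[0.0002,0.0364,0],0.085],
  [[0,0,0],[0,0,0.03],0.085],
  [[0,0,0],[0,0,0.025],0.085],
  [[0,0,0],[0,0,0.012],0.085],
  [[0,0,0],[0,0,0],0.0],
  [[0,0,0],[0,0,0],0.0],
  [[0,0,0],[0,0,0],0.0],
  [[0,0,0],[0,0,0],0.0],
  [[0,0,0],[0,0,0],0.0],
], newtons=60)

```text
time_s: 23.7
position: [0.5858, -0.0025, 0.198]
ee_rot: [3.14, -0.001, 1.572]
force: [-2.6, -0.9, 7.4]
grip_width: 0.0455
grasp_force: 63.2
```

Request:
arm_command([
  [[0,0,0.06],[0,0,0],0.0],
  [[0,0,0.09],[0,0,0],0.0],
  [[0,0,0.09],[0,0,0],0.0],
  [[0,0,0.09],[0,0,0],0.0],
  [[0,0,0.09],[0,0,0],0.0],
  [[0,0,0.09],[0,0,0],0.0],
  [[0,0,0.09],[0,0,0],0.0],
  [[0,0,0.09],[0,0,0],0.0],
  [[0,0,0.09],[0,0,0],0.0],
  [[0,0,0.09],[0,0,0],0.0],
  [[0,0,0.09],[0,0,0],0.0],
  [[0,0,0.087],[0,0,0],0.0],
  [[0,0,0],[0,0,0],0.0],
  [[0,0,0],[0,0,0],0.0],
])

```text
time_s: 25.1
position: [0.5856, -0.0024, 0.198]
ee_rot: [-3.141, -0.001, 0.525]
force: [-6.1, 0.9, 12.2]
grip_width: 0.0455
grasp_force: 63.9
```

Request:
arm_command([
  [[0,0,0],[0,0,0],0.06],
  [[0,0,0],[0,0,0],0.085],
  [[0,0,0],[0,0,0],0.085],
  [[0,0,0],[0,0,-0.037],0.085],
  [[0,0,0],[0,0,-0.037],0.085],
  [[0,0,-0.131],[0,0,0],0.085],
  [[0,0,-0.131],[0,0,0],0.085],
  [[0,0,-0.131],[0,0,0],0.085],
  [[0,0,-0.131],[0,0,0],0.085],
  [[0,0,-0.131],[0,0,0],0.085],
  [[0,0,-0.131],[0,0,0],0.085],
  [[0,0,-0.131],[0,0,0],0.085],
  [[0,0,-0.13],[0,0,0],0.085],
  [[0,0,0],[0,-0.037,0],0.085],
  [[0,0,0],[0,-0.037,0],0.085],
  [[0,0,0],[0,-0.036,0],0.085],
  [[0,0,0],[0,0,0],0.085],
])

```text
time_s: 26.8
position: [0.4722, -0.0026, 0.2708]
ee_rot: [-3.141, -0.007, 1.572]
force: [-0.4, 0.4, -0.4]
grip_width: 0.0847
grasp_force: 0.0
```

Run:
```python
from h import *
st(); im,W=wristsee('w10.png'); blobs(W,.145,.165); blobs(W,.225,.24,300); blobs(W,.1,.125)
im2,d2,c2=look('top'); T=cloud(d2,c2); print('mat'); blobs(T[:,150:245],.085,.105,30); print('tray'); blobs(T[180:260,385:455],.05,.07,30)
```

```text
t 26.8 pos [ 0.4722 -0.0026  0.2708] rot [-3.1409 -0.0066  1.5722] F [-0.4  0.4 -0.4] w 0.0847 gf 0.0 q7 -0.06
  px [466. 124.] 319 med [0.6322 0.0709 0.1543] circ 0.6332 0.0729 r 0.0135
  px [392. 201.] 266 med [0.5747 0.0053 0.1551] circ 0.5828 -0.0003 r 0.0134
  px [446. 236.] 4328 med [ 5.842e-01 -5.000e-04  2.325e-01] circ 0.5862 -0.0027 r 0.0271
  px [422. 130.] 259 med [0.6135 0.0655 0.1125] circ 0.621 0.0648 r 0.0162
  px [377. 191.] 234 med [0.575  0.0054 0.1135] circ 0.5839 -0.0011 r 0.0138
mat
  px [ 10. 186.] 129 med [0.5631 0.474  0.0975] circ 0.5696 0.4906 r 0.0337
  px [ 37. 192.] 83 med [0.5474 0.3916 0.096 ] circ 0.5465 0.3925 r 0.0162
  px [ 37. 226.] 85 med [0.4413 0.3892 0.0957] circ 0.4411 0.3901 r 0.0165
  px [ 50. 267.] 87 med [0.3146 0.3456 0.0948] circ 0.3143 0.3461 r 0.0161
  px [ 90. 272.] 84 med [0.3009 0.2211 0.0937] circ 0.3002 0.221 r 0.0161
  px [ 27. 291.] 92 med [0.2396 0.4144 0.0937] circ 0.2396 0.4147 r 0.0168
tray
  px [37. 39.] 198 med [ 0.4764 -0.3499  0.0596] circ 0.4767 -0.3505 r 0.025
```

View pics/w10.png

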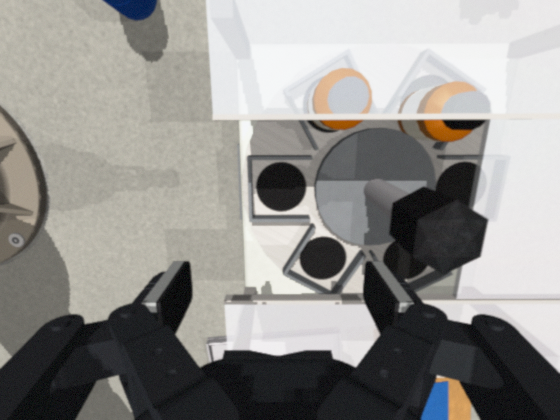

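Bay 2 at the opening (280,187) is empty; bottles 1 and 2 stand at (455,108) and (343,97). Next is the bottle at (0.441, 0.389).

Request:
arm_command([
  [[0,0,0],[0.025,-0.003,0],0.085],
  [[0,0,0],[0.04,-0.0035,0],0.085],
  [[0,0,0],[0.04,-0.0035,0],0.085],
  [[0,0,0],[0.04,-0.0035,0],0.085],
  [[0,0,0],[0.04,-0.0035,0],0.085],
  [[0,0,0],[0.04,-0.0035,0],0.085],
  [[0,0,0],[0.04,-0.0035,0],0.085],
  [[0,0,0],[0.04,-0.0035,0],0.085],
  [[0,0,0],[0.04,-0.0035,0],0.085],
  [[0,0,0],[0.03,-0.002,0],0.085],
  [[0,0,0],[0.017,0,0],0.085],
  [[0,0,0],[0,0,0],0.085],
  [[0,0,0],[0,0,0],0.085],
  [[0,0,0],[0,0,0],0.085],
])

```text
time_s: 28.3
position: [0.4429, 0.3879, 0.2707]
ee_rot: [3.142, 0.001, 1.57]
force: [0.2, -0.7, 0.2]
grip_width: 0.0849
grasp_force: 0.0
```

Run:
```python
from h import *
st(); im,W=wristsee('w11.png'); blobs(W,.086,.106,300)
```

```text
t 28.3 pos [0.4429 0.3879 0.2707] rot [3.1416e+00 5.0000e-04 1.5697e+00] F [ 0.2 -0.7  0.2] w 0.0849 gf 0.0 q7 -0.59
  px [388.  94.] 1368 med [0.549  0.4867 0.0993] circ 0.5686 0.4909 r 0.0338
  px [ 91. 168.] 766 med [0.241  0.415  0.0942] circ 0.2387 0.4149 r 0.0164
  px [369. 187.] 700 med [0.5445 0.3936 0.0965] circ 0.5457 0.3922 r 0.016
  px [275. 190.] 653 med [0.4407 0.3906 0.0965] circ 0.4411 0.3895 r 0.0161
  px [166. 226.] 627 med [0.3145 0.3476 0.0942] circ 0.3135 0.3463 r 0.0164
```

Request:
arm_command([
  [[0,0,0],[0.0015,-0.0018,0.03],0.085],
  [[0,0,0],[0,0,0.04],0.085],
  [[0,0,0],[0,0,0.04],0.085],
  [[0,0,0],[0,0,0.04],0.085],
  [[0,0,0],[0,0,0.04],0.085],
  [[0,0,0],[0,0,0.025],0.085],
  [[0,0,0],[0,0,0.018],0.085],
  [[0,0,0],[0,0,0],0.0],
  [[0,0,0],[0,0,0],0.0],
  [[0,0,0],[0,0,0],0.0],
  [[0,0,0],[0,0,0],0.0],
  [[0,0,0],[0,0,0],0.0],
  [[0,0,0],[0,0,-0.022],0.0],
  [[0,0,0],[0,0,-0.04],0.0],
  [[0,0,0],[0,0,-0.04],0.0],
  [[0,0,0],[0,0,-0.04],0.0],
  [[0,0,0],[0,0,-0.045],0.0],
  [[0,0,0],[0,0,-0.045],0.0],
  [[0,0,0],[0,0,0],0.0],
], newtons=50)

```text
time_s: 30.25
position: [0.4424, 0.392, 0.276]
ee_rot: [3.137, -0.008, 1.571]
force: [1.0, 0.6, -0.8]
grip_width: 0.0527
grasp_force: 53.3
```

Request:
arm_command([
  [[0,0,0],[-0.025,0.002,0],0.0],
  [[0,0,0],[-0.04,0.0035,0],0.0],
  [[0,0,0],[-0.04,0.0035,0],0.0],
  [[0,0,0],[-0.04,0.0035,0],0.0],
  [[0,0,0],[-0.04,0.0035,0],0.0],
  [[0,0,0],[-0.04,0.0035,0],0.0],
  [[0,0,0],[-0.04,0.0035,0],0.0],
  [[0,0,0],[-0.04,0.0035,0],0.0],
  [[0,0,0],[-0.04,0.0035,0],0.0],
  [[0,0,0],[-0.03,0.005,0],0.0],
  [[0,0,0],[-0.0165,0.0032,0],0.0],
  [[0,0,0],[0,0,0],0.0],
  [[0,0,0],[0,0,0],0.0],
  [[0,0,0],[0,0,0],0.0],
])

```text
time_s: 31.65
position: [0.4787, 0.0003, 0.2697]
ee_rot: [-3.141, -0.0, 1.573]
force: [-0.5, 0.4, -2.0]
grip_width: 0.0528
grasp_force: 53.2
```

Run:
```python
from h import *
st(); im,W=wristsee('w12.png'); blobs(W,.222,.24,300)
```

```text
t 31.65 pos [4.787e-01 3.000e-04 2.697e-01] rot [-3.1414e+00 -3.0000e-04  1.5729e+00] F [-0.5  0.4 -2. ] w 0.0528 gf 53.2 q7 -0.04
  px [436. 240.] 4445 med [ 5.837e-01 -1.000e-04  2.325e-01] circ 0.5861 -0.0025 r 0.027
```

Request:
arm_command([
  [[0,0,0],[-0.0028,-0.0025,0.033],0.0],
  [[0,0,0],[0,0,0.04],0.0],
  [[0,0,0],[0,0,0.04],0.0],
  [[0,0,0],[0,0,0.03],0.0],
  [[0,0,0],[0,0,0.017],0.0],
  [[0,0,0],[0,0,0.01],0.0],
  [[0,0,0],[0,0,0.0015],0.0],
  [[0,0,0],[0,0,0],0.0],
  [[0,0,0],[0,0,0],0.06],
  [[0,0,0],[0,0,0],0.085],
  [[0,0,0],[0,0,0],0.085],
  [[0,0,0],[0,0,-0.03],0.085],
  [[0,0,0],[0,0,-0.045],0.085],
  [[0,0,0],[0,0,-0.045],0.085],
  [[0,0,0],[0,0,-0.045],0.085],
  [[0,0,0],[0,0,0],0.085],
  [[0,0,0],[0,0,0],0.085],
])

```text
time_s: 33.4
position: [0.4768, -0.0026, 0.2641]
ee_rot: [3.14, -0.003, 1.573]
force: [-0.1, 0.1, -0.3]
grip_width: 0.0851
grasp_force: 0.0
```

Run:
```python
from h import *
st(); im,W=wristsee('w13.png'); blobs(W,.145,.165); blobs(W,.225,.24)
```

```text
t 33.4 pos [ 0.4768 -0.0026  0.2641] rot [ 3.1397e+00 -3.1000e-03  1.5734e+00] F [-0.1  0.1 -0.3] w 0.0851 gf 0.0 q7 -0.01
  px [465. 124.] 323 med [0.6321 0.0708 0.1544] circ 0.6338 0.0735 r 0.0134
  px [277. 210.] 980 med [ 0.4769 -0.0034  0.1544] circ 0.477 -0.0043 r 0.016
  px [389. 202.] 286 med [0.575  0.0055 0.1552] circ 0.5832 -0.0007 r 0.0136
  px [445. 239.] 4570 med [ 5.843e-01 -4.000e-04  2.325e-01] circ 0.586 -0.0025 r 0.0269
```

Request:
arm_command([
  [[0,0,0],[0.0002,0.036,0],0.085],
  [[0,0,0],[0.0002,0.037,0],0.085],
  [[0,0,0],[0.0002,0.0362,0],0.085],
  [[0,0,0],[0,0,0.03],0.085],
  [[0,0,0],[0,0,0.025],0.085],
  [[0,0,0],[0,0,0.012],0.085],
  [[0,0,0],[0,0,0],0.0],
  [[0,0,0],[0,0,0],0.0],
  [[0,0,0],[0,0,0],0.0],
  [[0,0,0],[0,0,0],0.0],
  [[0,0,0],[0,0,0],0.0],
], newtons=60)

```text
time_s: 34.55
position: [0.5858, -0.003, 0.1993]
ee_rot: [3.131, 0.002, 1.572]
force: [39.0, -5.5, -18.9]
grip_width: 0.0449
grasp_force: 67.7
```

Request:
arm_command([
  [[0,0,0.06],[0,0,0],0.0],
  [[0,0,0.09],[0,0,0],0.0],
  [[0,0,0.09],[0,0,0],0.0],
  [[0,0,0.09],[0,0,0],0.0],
  [[0,0,0.09],[0,0,0],0.0],
  [[0,0,0.09],[0,0,0],0.0],
  [[0,0,0.09],[0,0,0],0.0],
  [[0,0,0.09],[0,0,0],0.0],
  [[0,0,0.09],[0,0,0],0.0],
  [[0,0,0.09],[0,0,0],0.0],
  [[0,0,0.09],[0,0,0],0.0],
  [[0,0,0.087],[0,0,0],0.0],
  [[0,0,0],[0,0,0],0.0],
  [[0,0,0],[0,0,0],0.0],
])

```text
time_s: 35.95
position: [0.5852, -0.0027, 0.1993]
ee_rot: [3.135, -0.007, 0.525]
force: [30.5, -6.4, -10.9]
grip_width: 0.0452
grasp_force: 68.9
```

Request:
arm_command([
  [[0,0,0],[0,0,0],0.06],
  [[0,0,0],[0,0,0],0.085],
  [[0,0,0],[0,0,0],0.085],
  [[0,0,0],[0,0,-0.037],0.085],
  [[0,0,0],[0,0,-0.037],0.085],
  [[0,0,-0.131],[0,0,0],0.085],
  [[0,0,-0.131],[0,0,0],0.085],
  [[0,0,-0.131],[0,0,0],0.085],
  [[0,0,-0.131],[0,0,0],0.085],
  [[0,0,-0.131],[0,0,0],0.085],
  [[0,0,-0.131],[0,0,0],0.085],
  [[0,0,-0.131],[0,0,0],0.085],
  [[0,0,-0.13],[0,0,0],0.085],
  [[0,0,0],[0,-0.037,0],0.085],
  [[0,0,0],[0,-0.037,0],0.085],
  [[0,0,0],[0,-0.036,0],0.085],
  [[0,0,0],[0,0,0],0.085],
])

```text
time_s: 37.65
position: [0.4742, -0.0016, 0.2721]
ee_rot: [-3.14, -0.007, 1.572]
force: [0.4, -0.7, 0.1]
grip_width: 0.0848
grasp_force: 0.0
```

Run:
```python
from h import *
st(); im,W=wristsee('w14.png'); blobs(W,.145,.165); blobs(W,.225,.24,300); blobs(W,.1,.125)
im2,d2,c2=look('top'); T=cloud(d2,c2); print('mat'); blobs(T[:,150:245],.085,.105,30); print('tray'); blobs(T[180:260,385:455],.05,.07,30)
```

```text
t 37.65 pos [ 0.4742 -0.0016  0.2721] rot [-3.1405 -0.0068  1.5725] F [ 0.4 -0.7  0.1] w 0.0848 gf 0.0 q7 -0.03
  px [389. 201.] 254 med [0.575  0.0055 0.1546] circ 0.5843 -0.0013 r 0.0139
  px [442. 237.] 4238 med [ 5.843e-01 -5.000e-04  2.325e-01] circ 0.5863 -0.0023 r 0.0274
  px [431. 126.] 129 med [0.6253 0.0704 0.1124] circ 0.6274 0.0699 r 0.0086
  px [456. 186.] 460 med [0.6601 0.0103 0.112 ] circ 0.6692 0.0095 r 0.0195
  px [375. 192.] 222 med [0.575  0.0057 0.1131] circ 0.5834 -0.0005 r 0.0137
mat
  px [ 10. 186.] 116 med [0.5627 0.4738 0.0977] circ 0.5692 0.4903 r 0.0334
  px [ 37. 192.] 84 med [0.5457 0.3923 0.0966] circ 0.5473 0.3919 r 0.0169
  px [ 50. 267.] 83 med [0.3143 0.3466 0.0938] circ 0.3141 0.3469 r 0.0158
  px [ 90. 272.] 84 med [0.3008 0.2211 0.0936] circ 0.3006 0.2214 r 0.0158
  px [ 27. 291.] 91 med [0.2395 0.4148 0.0936] circ 0.2413 0.4161 r 0.0178
tray
  px [37. 39.] 198 med [ 0.4752 -0.3505  0.0592] circ 0.4769 -0.3505 r 0.0251
```

View pics/w14.png

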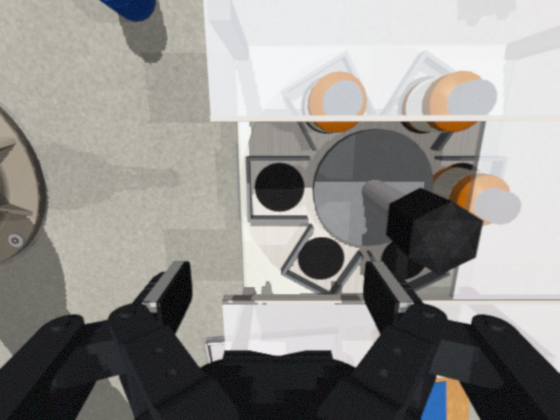

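Three bottles stand in their bays at (495,200), (465,100), (338,100), and bay 3 (280,187) is empty. Fetching the fourth.

Request:
arm_command([
  [[0,0,0],[0.025,0,0],0.085],
  [[0,0,0],[0.04,0,0],0.085],
  [[0,0,0],[0.04,0,0],0.085],
  [[0,0,0],[0.04,0,0],0.085],
  [[0,0,0],[0.04,0.01,0],0.085],
  [[0,0,0],[0.04,0.012,0],0.085],
  [[0,0,0],[0.04,0.012,0],0.085],
  [[0,0,0],[0.04,0.012,0],0.085],
  [[0,0,0],[0.04,0.012,0],0.085],
  [[0,0,0],[0.03,0.008,0],0.085],
  [[0,0,0],[0.018,0.0035,0],0.085],
  [[0,0,0],[0,0,0],0.085],
  [[0,0,0],[0,0,0],0.085],
  [[0,0,0],[0,0,0],0.085],
])

```text
time_s: 39.15
position: [0.5476, 0.3889, 0.2714]
ee_rot: [-3.141, 0.002, 1.568]
force: [-0.3, 0.6, -0.1]
grip_width: 0.085
grasp_force: 0.0
```

Run:
```python
from h import *
st(); im,W=wristsee('w15.png'); blobs(W,.086,.106,300)
```

```text
t 39.15 pos [0.5476 0.3889 0.2714] rot [-3.1414e+00  2.0000e-03  1.5683e+00] F [-0.3  0.6 -0.1] w 0.085 gf 0.0 q7 -0.33
  px [296.  95.] 1302 med [0.5651 0.4869 0.1   ] circ 0.5691 0.4909 r 0.0339
  px [  6. 170.] 350 med [0.2503 0.4139 0.0932] circ 0.2427 0.4146 r 0.0151
  px [276. 188.] 649 med [0.5464 0.3935 0.0964] circ 0.546 0.3923 r 0.016
  px [ 77. 227.] 664 med [0.3158 0.3476 0.0941] circ 0.3136 0.3459 r 0.0165
```

Run:
```python
from h import *
print(eyes.calibration('wrist')['origin']-robot.state()['position'])
```

```text
[0.0002172  0.07278774 0.14300579]
```

The wrist camera would hang low over the white bottle, so I turn the tool 60° before descending.

Request:
arm_command([
  [[0,0,0],[0.0034,-0.0016,0],0.085],
  [[0,0,0.131],[0,0,0],0.085],
  [[0,0,0.131],[0,0,0],0.085],
  [[0,0,0.131],[0,0,0],0.085],
  [[0,0,0.131],[0,0,0],0.085],
  [[0,0,0.131],[0,0,0],0.085],
  [[0,0,0.131],[0,0,0],0.085],
  [[0,0,0.131],[0,0,0],0.085],
  [[0,0,0.13],[0,0,0.03],0.085],
  [[0,0,0],[0,0,0.04],0.085],
  [[0,0,0],[0,0,0.04],0.085],
  [[0,0,0],[0,0,0],0.085],
  [[0,0,0],[0,0,0],0.085],
])

```text
time_s: 40.5
position: [0.5456, 0.3936, 0.1631]
ee_rot: [3.141, 0.0, 0.523]
force: [-0.2, -0.6, 1.0]
grip_width: 0.0851
grasp_force: 0.0
```

Request:
arm_command([
  [[0,0,0],[0,0,0.04],0.085],
  [[0,0,0],[0,0,0.04],0.085],
  [[0,0,0],[0,0,0.025],0.085],
  [[0,0,0],[0,0,0.017],0.085],
  [[0,0,0],[0,0,0],0.0],
  [[0,0,0],[0,0,0],0.0],
  [[0,0,0],[0,0,0],0.0],
  [[0,0,0],[0,0,0],0.0],
  [[0,0,0],[0,0,0],0.0],
  [[0,0,0],[0,0,-0.022],0.0],
  [[0,0,0],[0,0,-0.04],0.0],
  [[0,0,0],[0,0,-0.04],0.0],
  [[0,0,0],[0,0,-0.04],0.0],
  [[0,0,0],[0,0,-0.045],0.0],
  [[0,0,0],[0,0,-0.045],0.0],
  [[0,0,0],[0,0,0],0.0],
  [[0,0,0],[0,0,0],0.0],
], newtons=50)

```text
time_s: 42.2
position: [0.5457, 0.3939, 0.2738]
ee_rot: [-3.141, -0.002, 0.523]
force: [0.0, 0.5, -3.5]
grip_width: 0.0525
grasp_force: 53.2
```

Request:
arm_command([
  [[0,0,-0.131],[0,0,0],0.0],
  [[0,0,-0.131],[0,0,0],0.0],
  [[0,0,-0.131],[0,0,0],0.0],
  [[0,0,-0.131],[0,0,0],0.0],
  [[0,0,-0.131],[0,0,0],0.0],
  [[0,0,-0.131],[0,0,0],0.0],
  [[0,0,-0.131],[0,0,0],0.0],
  [[0,0,-0.131],[0,0,0],0.0],
  [[0,0,0],[-0.025,-0.015,0],0.0],
  [[0,0,0],[-0.04,-0.02,0],0.0],
  [[0,0,0],[-0.04,-0.02,0],0.0],
  [[0,0,0],[-0.04,-0.0147,0],0.0],
  [[0,0,0],[-0.04,0,0],0.0],
  [[0,0,0],[-0.04,0,0],0.0],
  [[0,0,0],[-0.04,0,0],0.0],
  [[0,0,0],[-0.04,0,0],0.0],
  [[0,0,0],[-0.04,0,0],0.0],
  [[0,0,0],[-0.03,0,0],0.0],
  [[0,0,0],[-0.021,0,0],0.0],
  [[0,0,0],[0,0,0],0.0],
])

```text
time_s: 44.2
position: [0.4749, -0.005, 0.2718]
ee_rot: [-3.141, 0.0, 1.567]
force: [-0.6, 1.0, -2.2]
grip_width: 0.0524
grasp_force: 53.3
```

Run:
```python
from h import *
st(); im,W=wristsee('w16.png'); im,W=wristsee(); st(); blobs(W,.222,.24,300); blobs(W,.28,.35,100)
```

```text
t 44.2 pos [ 0.4749 -0.005   0.2718] rot [-3.1409e+00  2.0000e-04  1.5672e+00] F [-0.6  1.  -2.2] w 0.0524 gf 53.3 q7 -0.02
t 44.3 pos [ 0.4753 -0.0022  0.2719] rot [-3.1410e+00  6.0000e-04  1.5703e+00] F [ 0.2  0.5 -2.2] w 0.0524 gf 53.3 q7 -0.03
  px [441. 233.] 4425 med [ 5.838e-01 -1.000e-04  2.325e-01] circ 0.5857 -0.0026 r 0.0272
  px [277. 319.] 34333 med [0.4752 0.0069 0.327 ] circ 0.4753 0.0072 r 0.0634
```

Well placed; lower by 0.172 and release.

Request:
arm_command([
  [[0,0,0],[0,0.0005,0.033],0.0],
  [[0,0,0],[0,0,0.04],0.0],
  [[0,0,0],[0,0,0.04],0.0],
  [[0,0,0],[0,0,0.03],0.0],
  [[0,0,0],[0,0,0.017],0.0],
  [[0,0,0],[0,0,0.01],0.0],
  [[0,0,0],[0,0,0.001],0.0],
  [[0,0,0],[0,0,0],0.0],
  [[0,0,0],[0,0,0],0.06],
  [[0,0,0],[0,0,0],0.085],
  [[0,0,0],[0,0,0],0.085],
  [[0,0,0],[0,0,-0.03],0.085],
  [[0,0,0],[0,0,-0.045],0.085],
  [[0,0,0],[0,0,-0.045],0.085],
  [[0,0,0],[0,0,-0.045],0.085],
  [[0,0,0],[0,0,0],0.085],
  [[0,0,0],[0,0,0],0.085],
])

```text
time_s: 46.0
position: [0.4766, -0.0005, 0.2634]
ee_rot: [3.14, -0.003, 1.574]
force: [-0.0, 0.3, -1.0]
grip_width: 0.085
grasp_force: 0.0
```

Run:
```python
from h import *
st(); im,W=wristsee('w17.png'); blobs(W,.145,.165); blobs(W,.225,.24)
```

```text
t 46.0 pos [ 0.4766 -0.0005  0.2634] rot [ 3.1396e+00 -2.5000e-03  1.5743e+00] F [-0.   0.3 -1. ] w 0.085 gf 0.0 q7 0.04
  px [277. 211.] 985 med [ 0.4768 -0.0024  0.1544] circ 0.4769 -0.0037 r 0.0161
  px [390. 204.] 284 med [0.575  0.0059 0.1552] circ 0.5837 -0.0007 r 0.0137
  px [445. 243.] 4579 med [ 5.842e-01 -3.000e-04  2.325e-01] circ 0.5863 -0.002 r 0.0274
```

Request:
arm_command([
  [[0,0,0],[-0.0005,0.036,0],0.085],
  [[0,0,0],[-0.0005,0.037,0],0.085],
  [[0,0,0],[-0.0006,0.0365,0],0.085],
  [[0,0,0],[0,0,0.03],0.085],
  [[0,0,0],[0,0,0.025],0.085],
  [[0,0,0],[0,0,0.011],0.085],
  [[0,0,0],[0,0,0],0.0],
  [[0,0,0],[0,0,0],0.0],
  [[0,0,0],[0,0,0],0.0],
  [[0,0,0],[0,0,0],0.0],
  [[0,0,0],[0,0,0],0.0],
], newtons=60)

```text
time_s: 47.15
position: [0.5858, -0.0037, 0.2013]
ee_rot: [3.126, 0.004, 1.572]
force: [49.2, -9.1, -22.8]
grip_width: 0.0452
grasp_force: 69.0
```

Request:
arm_command([
  [[0,0,0.06],[0,0,0],0.0],
  [[0,0,0.09],[0,0,0],0.0],
  [[0,0,0.09],[0,0,0],0.0],
  [[0,0,0.09],[0,0,0],0.0],
  [[0,0,0.09],[0,0,0],0.0],
  [[0,0,0.09],[0,0,0],0.0],
  [[0,0,0.09],[0,0,0],0.0],
  [[0,0,0.09],[0,0,0],0.0],
  [[0,0,0.09],[0,0,0],0.0],
  [[0,0,0.09],[0,0,0],0.0],
  [[0,0,0.09],[0,0,0],0.0],
  [[0,0,0.087],[0,0,0],0.0],
  [[0,0,0],[0,0,0],0.0],
  [[0,0,0],[0,0,0],0.0],
])

```text
time_s: 48.55
position: [0.5846, -0.0031, 0.2012]
ee_rot: [3.132, -0.01, 0.526]
force: [34.7, -5.0, -9.6]
grip_width: 0.0449
grasp_force: 70.1
```

Request:
arm_command([
  [[0,0,0],[0,0,0],0.06],
  [[0,0,0],[0,0,0],0.085],
  [[0,0,0],[0,0,0],0.085],
  [[0,0,0],[0,0,-0.037],0.085],
  [[0,0,0],[0,0,-0.037],0.085],
  [[0,0,-0.131],[0,0,0],0.085],
  [[0,0,-0.131],[0,0,0],0.085],
  [[0,0,-0.131],[0,0,0],0.085],
  [[0,0,-0.131],[0,0,0],0.085],
  [[0,0,-0.131],[0,0,0],0.085],
  [[0,0,-0.131],[0,0,0],0.085],
  [[0,0,-0.131],[0,0,0],0.085],
  [[0,0,-0.13],[0,0,0],0.085],
  [[0,0,0],[0,-0.037,0],0.085],
  [[0,0,0],[0,-0.037,0],0.085],
  [[0,0,0],[0,-0.036,0],0.085],
  [[0,0,0],[0,0,0],0.085],
])

```text
time_s: 50.25
position: [0.4751, -0.0018, 0.2742]
ee_rot: [3.141, -0.005, 1.572]
force: [-0.0, -0.0, 1.3]
grip_width: 0.0847
grasp_force: 0.0
```

Run:
```python
from h import *
st(); im,W=wristsee('w18.png'); blobs(W,.145,.165); blobs(W,.225,.24,300)
im2,d2,c2=look('top','t18.png'); T=cloud(d2,c2); print('mat'); blobs(T[:,150:245],.085,.105,30); print('tray'); blobs(T[180:260,385:455],.05,.07,30)
```

```text
t 50.25 pos [ 0.4751 -0.0018  0.2742] rot [ 3.1406 -0.0053  1.5722] F [-0.  -0.   1.3] w 0.0847 gf 0.0 q7 -0.03
  px [387. 200.] 250 med [0.5749 0.0058 0.1546] circ 0.5835 -0.0003 r 0.0135
  px [431. 282.] 634 med [ 0.63   -0.0818  0.1542] circ 0.6331 -0.086 r 0.0155
  px [439. 235.] 4137 med [ 5.843e-01 -5.000e-04  2.325e-01] circ 0.5856 -0.0026 r 0.027
mat
  px [ 11. 187.] 105 med [0.5564 0.4714 0.0978] circ 0.5686 0.4905 r 0.0328
  px [ 50. 267.] 83 med [0.3143 0.3462 0.094 ] circ 0.3136 0.3463 r 0.0162
  px [ 90. 272.] 83 med [0.301  0.2211 0.095 ] circ 0.3005 0.2218 r 0.0159
  px [ 27. 291.] 89 med [0.2396 0.4152 0.0941] circ 0.2397 0.4157 r 0.0165
tray
  px [37. 39.] 199 med [ 0.4753 -0.3495  0.0598] circ 0.4766 -0.3517 r 0.0258
```

View pics/w18.png

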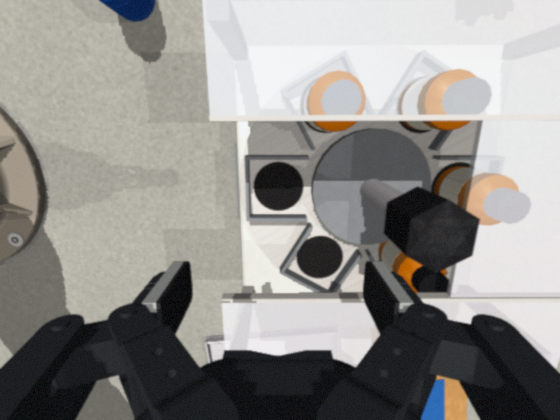

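All four bottles stand in bays 0–3 at (430,285), (495,200), (465,98) and (337,100). The platter is aligned in its detent, bay 4 (278,187) is at the opening, and the jar is in the tray.

```bash
python3 -c "
from h import *
print(order.finish_job())"
```

```text
the job is handed in; nothing more can be done
None
```

All four bottles are loaded in bays 0–3, the one old jar stands in the tray, and the platter is one click past the last bottle; the job was handed in at about 50 s, and no verdict came back.

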